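Cap the finish jars and lock them in the caddy

TASK

Get the caddy of wood-finish jars ready to carry: turn its hold-down collar all the way open, then put every cap that lies on the bench on the jar with the band of its colour, turning it backwards until the thread drops into place and then screwing it down until it is fully home. Last, turn the collar clockwise to its stop so that its arms lie locked over the jars, and leave the other things on the bench where they are.

Things in the scene. Friction and masses are not known exactly. Their poses are not given: they have to be found in the camera images.
- cap_red: Loose red ribbed screw cap, 56.4 mm across, 22.5 mm high, 45 g; may be absent. Origin: centre of its open underside, z up through the closed top. Three lugs inside, unseen from above. Set on its jar it rests on the thread's flat crown; clockwise there only meets a stop. Anticlockwise (from above), within a third of a turn the lugs find the thread starts (24 degrees wide, then a stop).
- jar_red (a point): Centre of the rim of the open jar with the red band, 59 mm above the bench. Bevelled glass neck 38 mm across, thread 47 mm across. Cap origin below this point: 6 mm resting on the crown; about 13 mm once dropped into the thread start (with a light push of a few N); then about 90 degrees clockwise to a stop takes it to 18.6 mm, fully home, its top 63 mm above the bench.
- cap_yellow: Loose yellow ribbed screw cap, 56.4 mm across, 22.5 mm high, 45 g; may be absent. Origin: centre of its open underside, z up through the closed top. Three lugs inside, unseen from above. Set on its jar it rests on the thread's flat crown; clockwise there only meets a stop. Anticlockwise (from above), within a third of a turn the lugs find the thread starts (24 degrees wide, then a stop).
- jar_yellow (a point): Centre of the rim of the open jar with the yellow band, 59 mm above the bench. Bevelled glass neck 38 mm across, thread 47 mm across. Cap origin below this point: 6 mm resting on the crown; about 13 mm once dropped into the thread start (with a light push of a few N); then about 90 degrees clockwise to a stop takes it to 18.6 mm, fully home, its top 63 mm above the bench.
- cap_blue: Loose blue ribbed screw cap, 56.4 mm across, 22.5 mm high, 45 g; may be absent. Origin: centre of its open underside, z up through the closed top. Three lugs inside, unseen from above. Set on its jar it rests on the thread's flat crown; clockwise there only meets a stop. Anticlockwise (from above), within a third of a turn the lugs find the thread starts (24 degrees wide, then a stop).
- jar_blue (a point): Centre of the rim of the open jar with the blue band, 59 mm above the bench. Bevelled glass neck 38 mm across, thread 47 mm across. Cap origin below this point: 6 mm resting on the crown; about 13 mm once dropped into the thread start (with a light push of a few N); then about 90 degrees clockwise to a stop takes it to 18.6 mm, fully home, its top 63 mm above the bench.
- caddy: Round plywood base, 242 mm across, 10 mm high, fixed to the bench; origin at the centre of its underside. Three glass jars 58 mm across, fixed in it, stand 85 mm from the centre, 120 degrees apart; the collar's post stands in the middle.
- collar (a joint): Hold-down collar on the caddy's post. 0 = open (its three steel arms between the jars); grows clockwise seen from above to 1.047 = locked (arms over the jars, at a stop). Stays where left; turns with about 0.1 N m. Arms' undersides are 66 mm above the bench, 3 mm over caps that are fully home, too low to pass over a cap not screwed down; arms reach 75 mm from the axis.
- collar_grip (a point): Point on the collar's axis in its black wing grip, 94 mm above the bench. The frame turns with the collar. Wing: 44 mm long along this frame's x, 12 mm thick along y, from 72 to 102 mm above the bench. The arms are just below it, 60, 180 and 300 degrees round from x, tops 72 mm above the bench.
- offcut_walnut: Bystander: dark walnut offcut 35x63x23 mm. Origin: centre of its underside.
- wax_tin: Bystander: round green wax tin, 67 mm across, 27 mm high. Origin: centre of its underside.
- glue_stick: Bystander: white and red glue stick standing upright, 34 mm across, 110 mm high. Origin: centre of its underside.
- offcut_beech: Bystander: pale beech offcut 36x80x18 mm. Origin: centre of its underside.
Mind the look-alikes: they are no part of the job. What is meant by the cap_red is not turquoise or white, and is the larger of those in its own colour.

How it is judged:
By the outcome, as a careful person would: the job done as asked, in the order asked, and still so for the second after the job is handed in, with the robot touching nothing.
Of cap_red, cap_yellow, cap_blue only 2 to 3 are there at a start; the rules pass over those that are not, and their reading is None.
At some moment in a run one of cap_red, cap_yellow, cap_blue may be knocked a few centimetres aside while the robot is not near it.
Once in a run the grip may slacken for a moment while it holds something.
It also fails if it takes over 210 s, if anything falls off the work surface, if the arm or the gripper's body presses on something with over 40 N, if the wrist force passes 120 N, or if a joint passes its speed limit or range.

ROBOT

A 7-joint arm with a two-finger parallel gripper is mounted at the origin on a cart in front of the work surface, level with it; the furniture and walls round the work are solid. World frame = base frame: x ahead of the robot, y to its left, z up, the work surface at z = 0. Lengths are in m, angles in rad, forces in N, time in s.
With the tool pointing down it reaches from about 0.425 to 0.875 m from the base axis. Payload 8.4 kg.
Tool frame: the origin (TCP) lies at the very end of the fingers, on their centre line; the grasp point (between the pads) lies 19 mm behind it; z points along the fingers, y is the line along which they close (so a half turn about z gives the same grasp; the last joint's range is limited). The gripper opens to 85 mm and grips with 20 to 120 N. Pads are 22 mm wide; open, the fingers measure 114 mm over their backs; the gripper's body (76 mm by 85 mm) begins 54 mm behind the grasp point. The pads swing forward as they close: fully open they stand 13 mm farther back than shut.
Start: joints at [1.022, 0.333, 0.04, 1.465, -0.013, 1.343, -0.059], TCP at [0.283, -0.585, 0.231] pointing down, gripper open.
Joint ranges: [-2.58, 2.58], [-0.38, 2.09], [-1.3, 1.39], [0.25, 2.4], [-1.5, 4.64], [0.08, 2.09], [-2.65, 2.65]. Speed limits (rad/s): [2.22, 2.22, 2.79, 2.79, 3.14, 3.14, 3.14].

INTERFACE

Orientations are given as [roll, pitch, yaw] about the fixed x, y, z axes, in that order (R = Rz(yaw) Ry(pitch) Rx(roll)).
In Python, from cell import * gives the robot as it stands. The module is installed in compiled form; this text tells all that it offers.
- The arm moves only by the tool carry_out, never from a script. Its argument "series" is a list of rows, each a list of 5 numbers: the shift along the world's x, y, z normalised to -1 to 1, where 1 is 5 cm, then the turn about the world's z normalised to -1 to 1, where 1 is 0.12 rad, then the opening, from -1 (shut) to 1 (fully open). In form: [[x, y, z, turn, fingers], ...]. A call has 1 to 8 rows; each row shifts and turns the commanded pose from where the row before left it; what a row does not reach is not made up. A row lasts 1/8 s, in which the tool goes at most 62.5 mm and 10.7 degrees, less where a joint would pass 70% of its speed; a pose out of reach is approached as far as the arm can. A call with a number of a shift or a turn outside -1 to 1 is refused whole. A call with a gripper value outside its range is refused whole. The fingers move at their own pace and stop on an object; the grip force is fixed at half the most. Time passes only in rows, so rows that do not move let the fingers close. It gives the time, the measured TCP pose, the force, the opening and the grip force at its end, in the units of the state.
- get_obs(): the state, without advancing time (a new reading comes with each control period).
- read_camera(name): name is "scene" or "top" or "wrist"; returns (picture, depth): 480x640x3 uint8, red, green, blue; 480x640 float32, m along the optical axis (not along the pixel's ray), 0 where there is no reading.
- get_calibration(name): a dict with "intrinsics" (3x3 intrinsics, pixels), "D" ([k1, k2, p1, p2, k3] as OpenCV has them; the pictures are not rectified), "R" (3x3) and "t" (3): a world point X has camera coordinates R X + t. Camera axes: x right, y down, z forward; pixel columns grow to the right and rows downward; lengths in m; the calibration is good to about 2 mm. A picture is of the moment at which its call begins: read the wrist's pose just before it. get_calibration takes no time and is no camera call; for the wrist camera it gives the pose at the moment of the call.
- finish_job(): hands the job in; it is judged then, once.
The state is a dict: "t": time; "qpos": joint angles; "dq": joint speeds; "joint_efforts": joint torques, N m; "eef_pos": TCP position; "tcp_rot": TCP orientation; "contact_force": force on the tool from outside, world axes, zero at the start; "ft_torque": the same for the moment, N m; "opening": opening from 0.0 (shut) to 1.0 (fully open); "gripper_force": force on a finger pad.
Only numpy, scipy, OpenCV 4.12 (cv2) and the standard library are available. Lean on these libraries where they do the work, as an engineer would, in place of code of your own. Each camera call takes 0.05 s, during which the arm holds its last target. There are 200 camera calls.

## Working session

There is one attempt and no reset: what is moved stays moved. The work goes in short steps, Python scripts to look and compute and a tool call to move; the robot and the scene stay as the last step left them, time stands still between calls to the robot, and variables do not carry over. Pictures are saved under pics/ and viewed, at most 14 in all, crops included, and the job is handed in when it is done.

Besides the shell and the picture viewer there is one more tool, called after "Emit:" as name([rows], argument=value, ...), one row to a line, values as JSON. carry_out: Moves the arm, as the interface text tells. Scaled input: -1 to 1 covers 5 cm each way for a shift and 0.12 rad each way for a turn. Its arguments: {"type":"object","properties":{"series":{"type":"array","items":{"type":"array","items":{"type":"number","minimum":-1,"maximum":1}}}},"required":["series"]}

```bash
ls; mkdir -p pics
cat > h.py <<'E'
from cell import *
import numpy as np, cv2
def snap(n,f):
    o=get_obs(); c=get_calibration(n); im,d=read_camera(n); np.savez('pics/'+f+'.npz',im=im,d=d,K=c['intrinsics'],D=c['D'],R=c['R'],t=c['t'])
    cv2.imwrite('pics/'+f+'.png',im[:,:,::-1]); return im,d,c
def world(im,d,c):
    K=np.array(c['intrinsics'],float);D=np.array(c['D'],float);R=np.array(c['R']);t=np.array(c['t'])
    v,u=np.mgrid[0:480,0:640]
    p=cv2.undistortPoints(np.stack([u,v],-1).reshape(-1,1,2).astype(float),K,D).reshape(480,640,2)
    P=np.dstack([p[...,0]*d,p[...,1]*d,d])
    return (P-t.ravel())@R
E
python3 - <<'E'
from h import *
for n in ('top','scene'):
    im,d,c=snap(n,n+'0'); print(n,np.array(c['t']).ravel(),-np.array(c['R']).T@np.array(c['t']).ravel(),(d==0).mean())
o=get_obs();print(o['eef_pos'],o['tcp_rot'],o['opening'],o['t'],o['contact_force'])
E
```

```text
pics
top [0.02211009 0.5622606  1.08359394] [0.42629725 0.02672121 1.1438349 ] 0.003958333333333334
scene [0.48801764 0.21364381 1.08442398] [0.02403881 0.9305661  0.77022668] 0.013857421875
[ 0.28240492 -0.5849999   0.23052495] [-3.14016251e+00  7.84645531e-05  4.49743251e-01] 1.0013390479852244 0.1 [-0.56224837 -0.87975621  0.52766779]
```

View pics/top0.png

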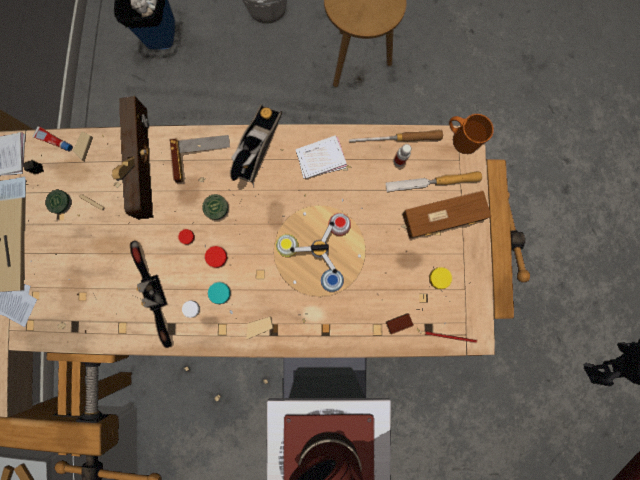

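View pics/scene0.png

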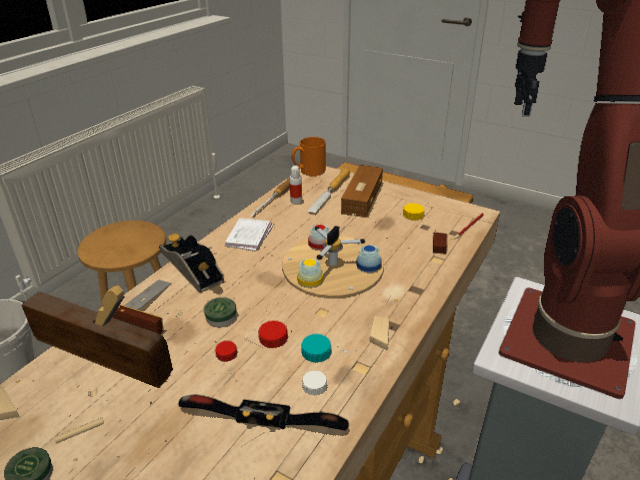

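The top view shows a large red cap at (216,257), a small red look-alike at (186,237), turquoise at (219,293), white at (191,309) and a yellow cap at (441,278). There is no blue cap. The jars are red (340,223), yellow (287,244) and blue (332,281). The red cap meant is the larger one, at (216,257). I'll measure from both views and make the confirming crop.

```bash
cat >> h.py <<'E'
def load(f): 
    z=np.load('pics/'+f+'.npz'); c=dict(intrinsics=z['K'],D=z['D'],R=z['R'],t=z['t']); return z['im'],z['d'],c
def mask(im,col):
    h=cv2.cvtColor(im,cv2.COLOR_RGB2HSV).astype(int); H,S,V=h[...,0],h[...,1],h[...,2]
    if col=='red': m=((H<5)|(H>174))&(S>180)
    elif col=='yellow': m=(H>24)&(H<34)&(S>190)
    else: m=(H>100)&(H<120)&(S>130)
    return (m&(V>70)).astype(np.uint8)
def blobs(f,cols=('red','yellow','blue'),amin=60,box=(.2,.95,-.6,.75)):
    im,d,c=load(f); W=world(im,d,c)
    for col in cols:
        n,l,s,ce=cv2.connectedComponentsWithStats(mask(im,col))
        for i in range(1,n):
            if s[i,4]<amin: continue
            P=W[(l==i)&(d>0)]
            if len(P)==0: continue
            if not(box[0]<P[:,0].mean()<box[1] and box[2]<P[:,1].mean()<box[3]): continue
            zt=np.percentile(P[:,2],90); T=P[P[:,2]>zt-.006]
            lo,hi=np.percentile(T[:,:2],1,0),np.percentile(T[:,:2],99,0)
            print(f,col,'px',ce[i].round(0),s[i,4],'ctr',((lo+hi)/2).round(4),'mean',T.mean(0).round(4),'size',(hi-lo).round(3),'z',np.percentile(P[:,2],[10,90]).round(3))
E
python3 - <<'E'
from h import *
blobs('top0');blobs('scene0')
im,d,c=load('top0')
W=world(im,d,c)
print('bench',np.median(W[330:340,300:320].reshape(-1,3),0))
m=(W[...,2]>.058)&(W[...,2]<.11)
sub=np.zeros_like(m);sub[200:300,270:370]=1
P=W[m&sub];print(len(P)); np.save('pics/P.npy',P)
# caddy base outline
b=(W[...,2]>.006)&(W[...,2]<.014);bb=W[b&sub];print('base',(np.percentile(bb,1,0)+np.percentile(bb,99,0))/2,np.percentile(bb,99,0)-np.percentile(bb,1,0))
a=cv2.resize(im[195:305,265:375][:,:,::-1],(600,600),interpolation=cv2.INTER_CUBIC)[:, :450] if 0 else cv2.resize(im[200:300,270:370][:,:,::-1],(400,400),interpolation=cv2.INTER_CUBIC)
e=cv2.resize(im[220:320,170:270][:,:,::-1],(400,400),interpolation=cv2.INTER_CUBIC)
cv2.imwrite('pics/c0.png',np.hstack([e,a]))
E
```

```text
top0 red px [340. 222.] 64 ctr [ 0.6029 -0.0295] mean [ 0.6034 -0.029   0.0602] size [0.021 0.02 ] z [0.057 0.063]
top0 red px [186. 236.] 172 ctr [0.572  0.3758] mean [0.5721 0.3756 0.0166] size [0.036 0.036] z [0.013 0.019]
top0 red px [215. 256.] 350 ctr [0.5182 0.295 ] mean [0.5187 0.2942 0.0227] size [0.05 0.05] z [0.019 0.025]
top0 red px [449. 336.] 81 ctr [ 0.3098 -0.3201] mean [ 0.31   -0.3172  0.0082] size [0.025 0.13 ] z [0.005 0.011]
top0 yellow px [441. 278.] 325 ctr [ 0.4634 -0.2936] mean [ 0.4629 -0.2924  0.0231] size [0.049 0.049] z [0.02  0.026]
top0 blue px [332. 279.] 71 ctr [ 0.458  -0.0089] mean [ 0.4584 -0.0096  0.06  ] size [0.022 0.02 ] z [0.057 0.062]
scene0 red px [295. 190.] 70 ctr [ 0.7794 -0.1837] mean [ 0.775  -0.1829  0.056 ] size [0.026 0.02 ] z [0.028 0.057]
scene0 red px [273. 334.] 612 ctr [0.5184 0.2968] mean [0.518  0.2974 0.0232] size [0.051 0.051] z [0.008 0.025]
scene0 red px [226. 351.] 339 ctr [0.5723 0.3788] mean [0.5717 0.3795 0.0163] size [0.037 0.038] z [0.006 0.018]
bench [ 3.17150811e-01  4.79217757e-02 -5.68487958e-06]
834
base [0.53541922 0.02212433 0.01002425] [0.2270147  0.22784735 0.00754216]
```

View pics/c0.png

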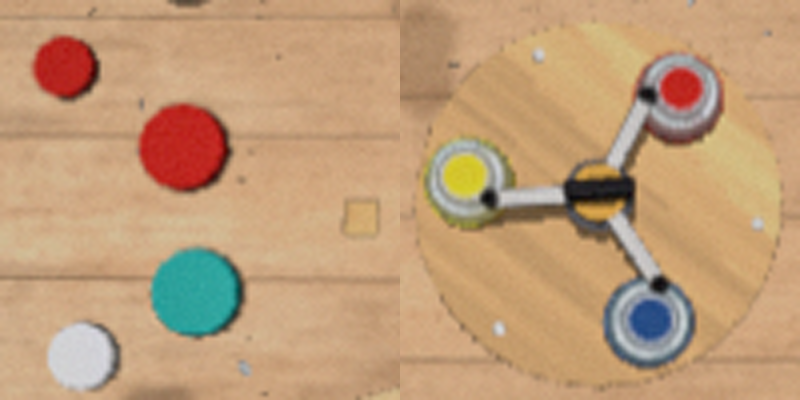

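The crop confirms that the large red cap at (216,257) is the one, and it is clearly wider than the small red at (186,237). The collar is nearly locked. I'll move over the caddy.

Emit:
carry_out([
  [0.3, 0.9, 0.2, 0, 1],
  [0.3, 0.9, 0.2, 0, 1],
  [0.3, 0.9, 0.2, 0, 1],
  [0.3, 0.9, 0.2, 0, 1],
  [0.3, 0.9, 0.2, 0, 1],
  [0.3, 0.9, 0.2, 0, 1],
  [0.3, 0.9, 0, 0, 1],
  [0.3, 0.9, 0, 0, 1],
])

```text
t: 1.1
eef_pos: [0.4028, -0.2238, 0.2913]
tcp_rot: [3.141, 0.0, 0.45]
contact_force: [0.8, -0.1, -0.8]
opening: 1.0
gripper_force: 0.0
```

Emit:
carry_out([
  [0.5, 0.9, 0, 0.5, 1],
  [0.5, 0.9, 0, 0.5, 1],
  [0.5, 0.9, 0, 0.5, 1],
  [0.4, 0.9, 0, 0.5, 1],
  [0.3, 0.9, 0, 0.5, 1],
  [0, 0, 0, 0, 1],
  [0, 0, 0, 0, 1],
])

```text
t: 1.98
eef_pos: [0.5123, -0.001, 0.2909]
tcp_rot: [-3.141, 0.001, 0.749]
contact_force: [0.0, -0.9, -0.6]
opening: 0.999
gripper_force: 0.0
```

Run:
```python
from h import *
o=get_obs();print(o['t'],o['eef_pos'],o['tcp_rot'],np.round(o['qpos'],2),o['contact_force'])
im,d,c=snap('wrist','w1'); R=np.array(c['R']);print(-R.T@np.array(c['t']).ravel(),R[2])
blobs('w1')
```

```text
1.975 [ 0.51231997 -0.00100009  0.29093676] [-3.14123952e+00  8.60017678e-04  7.49169317e-01] [ 0.41  0.06 -0.51  1.68  0.03  1.41 -0.93] [ 0.04414279 -0.86362655 -0.5658092 ]
[0.5742831  0.05524621 0.43222748] [-0.24110554 -0.22528604 -0.94398851]
w1 red px [112.   8.] 709 ctr [0.5106 0.2831] mean [0.5079 0.2805 0.0209] size [0.033 0.034] z [0.02  0.022]
w1 red px [401. 154.] 424 ctr [ 0.6046 -0.0302] mean [ 0.6048 -0.0303  0.0583] size [0.022 0.022] z [0.057 0.059]
w1 red px [380. 418.] 142 ctr [ 0.3126 -0.314 ] mean [ 0.3127 -0.3157  0.0061] size [0.02  0.112] z [0.005 0.007]
```

View pics/w1.png

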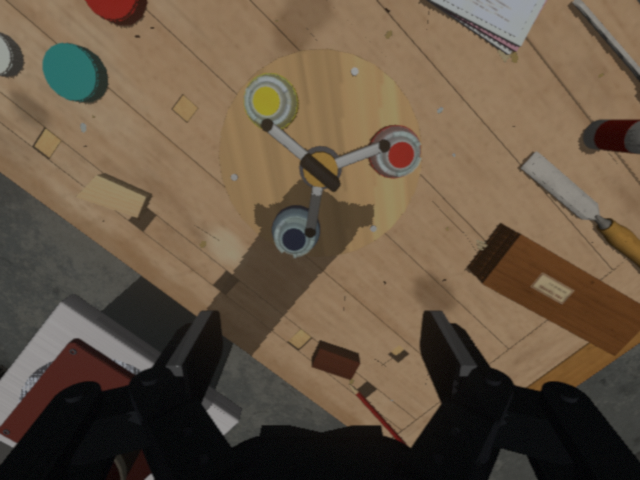

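The wrist view shows the three jars, yellow (267,100), red (400,155) and blue (295,235), with the collar arms resting close to them and the wing at (320,168). I'll fit the caddy geometry.

```bash
cat >> h.py <<'E'
def caddy(f,near=(.533,.02)):
    from scipy.optimize import least_squares
    im,d,c=load(f); W=world(im,d,c); r=np.hypot(W[...,0]-near[0],W[...,1]-near[1])
    w=W[(r<.045)&(W[...,2]>.09)&(W[...,2]<.108)]
    m=w[:,:2].mean(0); u,s,v=np.linalg.svd(w[:,:2]-m,full_matrices=False); print(f,'wing n',len(w),'ctr',m.round(4),'z',np.percentile(w[:,2],[50,98]).round(4),'yaw',np.degrees(np.arctan2(v[0,1],v[0,0])).round(1))
    b=((W[...,2]>.006)&(W[...,2]<.1)&(r<.15)).astype(np.uint8)
    cs,_=cv2.findContours(b,cv2.RETR_EXTERNAL,cv2.CHAIN_APPROX_NONE); k=max(cs,key=cv2.contourArea)[:,0]
    e=W[k[:,1],k[:,0]]; e=e[(e[:,2]<.02)]
    q=least_squares(lambda p:np.hypot(e[:,0]-p[0],e[:,1]-p[1])-p[2],[*near,.12],loss='soft_l1',f_scale=.002).x; print('base circle',q.round(4))
    h=cv2.cvtColor(im,cv2.COLOR_RGB2HSV).astype(int)
    for n,(a,b2) in dict(yellow=(24,34),blue=(100,122),red=(-1,5)).items():
        mm=(h[...,0]>a)&(h[...,0]<b2)&(h[...,1]>120)&(W[...,2]>.045)&(W[...,2]<.07)&(r<.13)&(r>.06)
        nn,l,s,ce=cv2.connectedComponentsWithStats(mm.astype(np.uint8)); 
        if nn<2: continue
        i=1+s[1:,4].argmax(); P=W[l==i]; ct=(np.percentile(P,1,0)+np.percentile(P,99,0))/2
        print(n,s[i,4],ce[i].round(),ct.round(4),(np.percentile(P,99,0)-np.percentile(P,1,0)).round(3),'az',np.degrees(np.arctan2(ct[1]-q[1],ct[0]-q[0])).round(1),'r',np.hypot(*(ct[:2]-q[:2])).round(4))
E
python3 -c "
from h import *
caddy('top0');caddy('w1');caddy('scene0')"
```

```text
top0 wing n 93 ctr [0.5353 0.022 ] z [0.1015 0.1051] yaw 92.5
base circle [0.5355 0.0228 0.1191]
yellow 84 [286. 243.] [0.5482 0.1077 0.0594] [0.023 0.023 0.01 ] az 81.5 r 0.0858
blue 70 [332. 280.] [ 0.458  -0.0089  0.0596] [0.022 0.02  0.009] az -157.7 r 0.0838
red 82 [340. 222.] [ 0.604  -0.0287  0.0602] [0.023 0.023 0.009] az -36.9 r 0.0857
w1 wing n 612 ctr [0.5378 0.0225] z [0.1004 0.102 ] yaw -86.8
base circle [0.5374 0.0221 0.1195]
yellow 580 [266. 101.] [0.5491 0.106  0.0581] [0.024 0.024 0.004] az 82.0 r 0.0847
red 507 [401. 155.] [ 0.6046 -0.0302  0.0583] [0.024 0.025 0.004] az -37.9 r 0.0852
scene0 wing n 96 ctr [0.5351 0.0276] z [0.0996 0.1037] yaw 91.4
base circle [0.5365 0.0243 0.1194]
yellow 36 [310. 262.] [0.5498 0.1047 0.059 ] [0.021 0.022 0.005] az 80.6 r 0.0815
blue 44 [369. 248.] [ 0.4593 -0.0101  0.0592] [0.022 0.023 0.005] az -156.0 r 0.0845
red 29 [321. 226.] [ 0.6063 -0.0344  0.0585] [0.024 0.018 0.004] az -40.1 r 0.0913
```

Emit:
carry_out([
  [0.1, 0.1, 0, -1, 0],
  [0.1, 0.1, -0.3, -1, 0],
  [0.1, 0.1, -0.4, -1, 0],
  [0.1, 0.1, -0.4, -1, 0],
  [0.08, 0.07, -0.4, -1, 0],
  [0, 0, -0.4, -1, 0],
  [0, 0, -0.4, -1, 0],
  [0, 0, -0.4, -1, 0],
])

```text
t: 3.02
eef_pos: [0.5364, 0.0212, 0.1556]
tcp_rot: [3.141, -0.0, -0.217]
contact_force: [0.2, -0.0, -0.6]
opening: 0.501
gripper_force: 0.0
```

Emit:
carry_out([
  [0, 0, 0, -1, 0],
  [0, 0, 0, -1, 0],
  [0, 0, 0, -1, 0],
  [0, 0, 0, -1, 0],
  [0, 0, 0, -1, 0],
  [0, 0, 0, -1, 0],
  [0, 0, 0, -1, 0],
  [0, 0, 0, -1, 0],
])

```text
t: 4.03
eef_pos: [0.5344, 0.0189, 0.1482]
tcp_rot: [3.124, 0.007, -0.999]
contact_force: [-0.1, 0.2, -0.2]
opening: 0.5
gripper_force: 0.0
```

Emit:
carry_out([
  [0, 0, 0, -1, 0],
  [0, 0, 0, -1, 0],
  [0, 0, 0, -0.9, 0],
  [0, 0, 0, 0, 0],
  [0, 0, 0, 0, 0],
])

```text
t: 4.65
eef_pos: [0.5311, 0.0193, 0.1366]
tcp_rot: [3.101, 0.022, -1.177]
contact_force: [0.4, 0.5, -0.1]
opening: 0.501
gripper_force: 0.0
```

```bash
python3 -c "
from h import *
snap('wrist','w2');caddy('w2');o=get_obs();print(o['eef_pos'],o['tcp_rot'],o['qpos'],o['contact_force'],o['opening'])"
```

```text
w2 wing n 1661 ctr [0.5385 0.0192] z [0.1002 0.1017] yaw 93.2
base circle [0.5384 0.0212 0.1191]
blue 574 [431. 254.] [ 0.4578 -0.0094  0.0582] [0.021 0.021 0.003] az -159.3 r 0.0862
red 1619 [232. 137.] [ 0.6045 -0.0302  0.0581] [0.025 0.025 0.003] az -37.8 r 0.0837
[0.53118417 0.01916228 0.13662549] [ 3.10165403  0.02223102 -1.1775617 ] [-0.90434206  0.27670614  0.92619719  1.86936147 -0.24569092  1.16107002
 -2.63493399] [ 0.074464    0.02308273 -0.18750266] 0.4982911411735525
```

The last joint ran into its range on the negative side, so I'll use the half-turn-equivalent yaw (93°).

Emit:
carry_out([
  [0, 0, 0, 1, 0],
  [0, 0, 0, 1, 0],
  [0, 0, 0, 1, 0],
  [0, 0, 0, 1, 0],
  [0, 0, 0, 1, 0],
  [0, 0, 0, 1, 0],
  [0, 0, 0, 1, 0],
  [0, 0, 0, 1, 0],
])

```text
t: 5.7
eef_pos: [0.5314, 0.0184, 0.137]
tcp_rot: [3.103, 0.021, -0.215]
contact_force: [0.6, 0.8, -0.4]
opening: 0.499
gripper_force: 0.0
```

Emit:
carry_out([
  [0, 0, 0, 1, 0],
  [0, 0, 0, 1, 0],
  [0, 0, 0, 1, 0],
  [0, 0, 0, 1, 0],
  [0, 0, 0, 1, 0],
  [0, 0, 0, 1, 0],
  [0, 0, 0, 1, 0],
  [0, 0, 0, 1, 0],
])

```text
t: 6.7
eef_pos: [0.5314, 0.0184, 0.1373]
tcp_rot: [3.102, 0.02, 0.745]
contact_force: [0.6, -0.4, -0.2]
opening: 0.501
gripper_force: 0.0
```

Emit:
carry_out([
  [0, 0, 0, 1, 0],
  [0, 0, 0, 1, 0],
  [0, 0, 0, 1, 0],
  [0, 0, 0, 1, 0],
  [0, 0, 0, 1, 0],
  [0, 0, 0, 1, 0],
  [0, 0, 0, 1, 0],
  [0, 0, 0, 0, 0],
])

```text
t: 7.7
eef_pos: [0.5314, 0.0182, 0.1374]
tcp_rot: [3.101, 0.021, 1.579]
contact_force: [0.2, 0.8, 1.2]
opening: 0.501
gripper_force: 0.0
```

```bash
python3 -c "
from h import *
snap('wrist','w3');caddy('w3');o=get_obs();print(o['eef_pos'],o['tcp_rot'],o['qpos'],o['contact_force'],o['opening'])"
```

```text
w3 wing n 1598 ctr [0.537  0.0248] z [0.1004 0.102 ] yaw -86.5
base circle [0.5373 0.0233 0.1189]
yellow 1702 [347. 107.] [0.5489 0.1063 0.0582] [0.025 0.025 0.003] az 82.0 r 0.0838
red 781 [417. 309.] [ 0.6047 -0.0309  0.0583] [0.024 0.023 0.003] az -38.8 r 0.0865
[0.53142411 0.0183969  0.13727977] [3.10099713 0.02059566 1.57762215] [-0.63710188  0.14275141  0.54759901  1.92695858 -0.05755325  1.0545477
 -0.0607612 ] [ 0.33789769 -0.81342567 -0.72647408] 0.499186740586371
```

Emit:
carry_out([
  [0.12, 0.08, -0.3, 0.45, 0],
  [0, 0, -0.45, 0, 0],
  [0, 0, -0.42, 0, 0],
  [0, 0, 0, 0, -1],
  [0, 0, 0, 0, -1],
  [0, 0, 0, 0, -1],
  [0, 0, 0, 0, -1],
])

```text
t: 8.62
eef_pos: [0.5382, 0.023, 0.0791]
tcp_rot: [3.1, 0.022, 1.634]
contact_force: [7.6, -1.0, -7.9]
opening: 0.128
gripper_force: 61.2
```

Emit:
carry_out([
  [0, 0, 0, 0.8, -1],
  [0, 0, 0, 0.8, -1],
  [0, 0, 0, 0.8, -1],
  [0, 0, 0, 0.8, -1],
  [0, 0, 0, 0.8, -1],
  [0, 0, 0, 0.8, -1],
  [0, 0, 0, 0.8, -1],
  [0, 0, 0, 0.8, -1],
])

```text
t: 9.62
eef_pos: [0.5386, 0.0235, 0.0791]
tcp_rot: [3.1, 0.023, 2.406]
contact_force: [9.1, 1.5, -10.7]
opening: 0.123
gripper_force: 61.0
```

Emit:
carry_out([
  [0, 0, 0, 0.3, -1],
  [0, 0, 0, 0.3, -1],
  [0, 0, 0, 0.3, -1],
  [0, 0, 0, 0, -1],
])

```text
t: 10.12
eef_pos: [0.5386, 0.0236, 0.0791]
tcp_rot: [3.1, 0.023, 2.51]
contact_force: [7.9, 3.1, -10.5]
opening: 0.125
gripper_force: 65.2
```

```bash
python3 -c "
from h import *
o=get_obs();print(o['eef_pos'],o['tcp_rot'],o['qpos'],o['contact_force'],o['ft_torque'])"
```

```text
[0.53858837 0.02360394 0.07911459] [3.09981001 0.02306991 2.51000609] [-0.4785643   0.22281315  0.40647433  1.96412464 -0.12964689  0.93131505
  0.93193874] [  7.94530716   3.0541151  -10.54259691] [-0.17363971 -0.7893705  -0.8429574 ]
```

The collar is at its open stop (0.84 N m). I'll release it and rise.

Emit:
carry_out([
  [0, 0, 0, 0, 0],
  [0, 0, 0, 0, 0],
  [0, 0, 0.6, 0, 0],
  [0, 0, 1, 0, 0],
  [0, 0, 1, 0, 0],
  [0, 0, 1, 0, 0],
  [0, 0, 0, 0, 0],
])

```text
t: 11.0
eef_pos: [0.5394, 0.0231, 0.2632]
tcp_rot: [3.096, 0.026, 2.51]
contact_force: [0.3, -0.7, -1.2]
opening: 0.497
gripper_force: 0.0
```

```bash
python3 -c "
from h import *
snap('wrist','w4');caddy('w4');snap('top','t4');blobs('t4',amin=50);o=get_obs();print(o['eef_pos'],o['tcp_rot'],o['qpos'],o['contact_force'],o['ft_torque'])"
```

```text
w4 wing n 642 ctr [0.5359 0.0225] z [0.1004 0.102 ] yaw -38.1
base circle [0.537  0.0216 0.1196]
yellow 566 [388. 159.] [0.5489 0.106  0.0581] [0.024 0.024 0.003] az 82.0 r 0.0852
red 399 [309. 276.] [ 0.6046 -0.0302  0.0584] [0.024 0.024 0.003] az -37.4 r 0.0852
t4 red px [186. 236.] 170 ctr [0.5714 0.3754] mean [0.5722 0.3753 0.0165] size [0.035 0.036] z [0.013 0.019]
t4 red px [215. 256.] 349 ctr [0.5185 0.2947] mean [0.5187 0.294  0.0228] size [0.049 0.05 ] z [0.019 0.025]
t4 red px [449. 336.] 84 ctr [ 0.3097 -0.3214] mean [ 0.3094 -0.3197  0.0081] size [0.025 0.124] z [0.005 0.011]
t4 yellow px [441. 278.] 323 ctr [ 0.4633 -0.2935] mean [ 0.463  -0.293   0.0232] size [0.049 0.048] z [0.019 0.025]
[0.53738582 0.02309339 0.25873763] [3.10090634 0.02190372 2.51091927] [-0.51800827  0.05008372  0.42116894  1.75077604 -0.03760646  1.30184184
  0.85202651] [ 0.06210576 -0.62413923 -1.63857128] [-0.02404065  0.07399151 -0.03161261]
```

The collar is open (wing yaw −38°). The joint-limit touch left the tool tilted about 2.6°, so I'll try to undo this by pushing gently against the inner reach limit with the tilt facing outward.

Emit:
carry_out([
  [-0.5, 0, 0, -0.9, 0],
  [-0.5, 0, 0, -0.9, 0],
  [-0.5, 0, 0, -0.9, 0],
  [-0.5, 0, 0, -0.8, 0],
  [-0.3, 0, 0, 0, 0],
  [-0.3, 0, 0, 0, 0],
  [-0.3, 0, 0, 0, 0],
  [0, 0, 0, 0, 0],
])

```text
t: 12.1
eef_pos: [0.3918, 0.0232, 0.2584]
tcp_rot: [3.101, 0.021, 2.092]
contact_force: [0.5, 0.9, 0.5]
opening: 0.5
gripper_force: 0.0
```

```bash
python3 -c "
from h import *
o=get_obs();print(o['eef_pos'],o['tcp_rot'],o['qpos'].round(3))"
```

```text
[0.39178661 0.02320866 0.25839716] [3.10136507 0.02111753 2.0920851 ] [-0.545 -0.29   0.297  2.031  0.096  1.345  0.244]
```

Emit:
carry_out([
  [-0.3, 0, 0, 0, 0],
  [-0.3, 0, 0, 0, 0],
  [-0.3, 0, 0, 0, 0],
  [-0.3, 0, 0, 0, 0],
  [0, 0, 0, 0, 0],
])

```text
t: 12.72
eef_pos: [0.3395, 0.0207, 0.2607]
tcp_rot: [3.098, 0.024, 2.087]
contact_force: [-0.7, -0.8, 0.9]
opening: 0.502
gripper_force: 0.0
```

```bash
python3 -c "
from h import *
o=get_obs();print(o['eef_pos'],o['tcp_rot'],o['qpos'].round(3))"
```

```text
[0.33950976 0.02073655 0.26067705] [3.09789477 0.02372674 2.08656731] [-0.244 -0.381  0.031  2.103  0.022  1.37   0.297]
```

Emit:
carry_out([
  [0, 0, -0.3, 0, 0],
  [0, 0, -0.3, 0, 0],
  [0, 0, -0.3, 0, 0],
  [0, 0, 0, 0, 0],
])

```text
t: 13.22
eef_pos: [0.3391, 0.0228, 0.2141]
tcp_rot: [3.1, 0.021, 2.093]
contact_force: [0.7, -0.1, -0.2]
opening: 0.497
gripper_force: 0.0
```

```bash
python3 -c "
from h import *
o=get_obs();print(o['eef_pos'],o['tcp_rot'],o['qpos'].round(3))"
```

```text
[0.33911837 0.02276247 0.21411137] [3.10008179 0.02146392 2.09300352] [-0.255 -0.356  0.038  2.182  0.022  1.27   0.297]
```

Emit:
carry_out([
  [0, 0, -0.4, 0, 0],
  [0, 0, -0.4, 0, 0],
  [0, 0, -0.4, 0, 0],
  [0, 0, -0.4, 0, 0],
  [0, 0, -0.4, 0, 0],
  [0, 0, -0.4, 0, 0],
  [-0.3, 0, 0, 0, 0],
  [0, 0, 0, 0, 0],
])

```text
t: 14.22
eef_pos: [0.3243, 0.0225, 0.0962]
tcp_rot: [3.097, 0.022, 2.092]
contact_force: [0.5, -0.3, 0.5]
opening: 0.496
gripper_force: 0.0
```

```bash
python3 -c "
from h import *
o=get_obs();print(o['eef_pos'],o['tcp_rot'],o['qpos'].round(3))"
```

```text
[0.32428625 0.02251023 0.09618364] [3.09732433 0.02244281 2.09177326] [-0.253 -0.271  0.032  2.379  0.02   0.985  0.289]
```

Emit:
carry_out([
  [-0.3, 0, 0, 0, 0],
  [-0.3, 0, 0, 0, 0],
  [-0.3, 0, 0, 0, 0],
  [0, 0, 0, 0, 0],
])

```text
t: 14.72
eef_pos: [0.3012, 0.021, 0.1043]
tcp_rot: [3.084, 0.023, 2.088]
contact_force: [-0.2, -0.1, -0.1]
opening: 0.499
gripper_force: 0.0
```

```bash
python3 -c "
from h import *
o=get_obs();print(o['eef_pos'],o['tcp_rot'],o['qpos'].round(3))"
```

```text
[0.30119053 0.02096279 0.10432301] [3.08403985 0.02331849 2.08751144] [ 0.331 -0.352 -0.455  2.396 -0.182  1.009  0.507]
```

Emit:
carry_out([
  [0.4, 0, 0.2, -1, 0],
  [0.3, 0, 0.2, -1, 0],
  [0, 0, 0, -1, 0],
  [0, 0, 0, -1, 0],
  [0, 0, 0, -1, 0],
  [0, 0, 0, -1, 0],
  [0, 0, 0, -1, 0],
  [0, 0, 0, -1, 0],
])

```text
t: 15.72
eef_pos: [0.336, 0.0233, 0.1239]
tcp_rot: [3.084, 0.02, 1.13]
contact_force: [-0.3, 0.1, 0.6]
opening: 0.499
gripper_force: 0.0
```

Emit:
carry_out([
  [0, 0, 0, -1, 0],
  [0, 0, 0, -1, 0],
  [0, 0, 0, -1, 0],
  [0, 0, 0, -1, 0],
  [0, 0, 0, -1, 0],
  [0, 0, 0, -1, 0],
  [0, 0, 0, -1, 0],
  [0, 0, 0, -1, 0],
])

```text
t: 16.73
eef_pos: [0.3361, 0.0232, 0.124]
tcp_rot: [3.084, 0.019, 0.17]
contact_force: [-1.0, -0.4, -0.7]
opening: 0.499
gripper_force: 0.0
```

Emit:
carry_out([
  [0, 0, 0, -1, 0],
  [0, 0, 0, -1, 0],
  [0, 0, 0, -1, 0],
  [0, 0, 0, -1, 0],
  [0, 0, 0, -1, 0],
  [0, 0, 0, -1, 0],
  [0, 0, 0, -1, 0],
  [0, 0, 0, 0, 0],
])

```text
t: 17.73
eef_pos: [0.336, 0.023, 0.1239]
tcp_rot: [3.086, 0.019, -0.666]
contact_force: [-0.3, 0.1, -0.2]
opening: 0.502
gripper_force: 0.0
```

```bash
python3 -c "
from h import *
o=get_obs();print(o['eef_pos'],o['tcp_rot'],o['qpos'].round(3))"
```

```text
[0.33599257 0.02298474 0.12385831] [ 3.08554752  0.01891999 -0.66552311] [ 0.914 -0.249 -0.987  2.214 -0.197  1.127 -2.199]
```

Emit:
carry_out([
  [0, 0, 0, -1, 0],
  [0, 0, 0, -1, 0],
  [-0.3, 0, -0.2, 0, 0],
  [-0.3, 0, -0.2, 0, 0],
  [-0.3, 0, 0, 0, 0],
  [-0.3, 0, 0, 0, 0],
  [0, 0, 0, 0, 0],
])

```text
t: 18.6
eef_pos: [0.2752, 0.0232, 0.1035]
tcp_rot: [3.086, 0.02, -0.903]
contact_force: [0.7, 0.4, -0.3]
opening: 0.504
gripper_force: 0.0
```

```bash
python3 -c "
from h import *
o=get_obs();print(o['eef_pos'],o['tcp_rot'],o['qpos'].round(3))"
```

```text
[0.27517399 0.02315089 0.10345083] [ 3.0855522   0.01979844 -0.90265874] [ 0.753 -0.373 -0.821  2.352 -0.28   1.125 -2.366]
```

Emit:
carry_out([
  [-0.3, 0, 0, 0, 0],
  [-0.3, 0, 0, 0, 0],
  [-0.3, 0, 0, 0, 0],
  [0, 0, 0, 0, 0],
])

```text
t: 19.1
eef_pos: [0.2472, 0.025, 0.1094]
tcp_rot: [3.074, 0.028, -0.905]
contact_force: [0.2, 0.6, -0.2]
opening: 0.503
gripper_force: 0.0
```

```bash
python3 -c "
from h import *
o=get_obs();print(o['eef_pos'],o['tcp_rot'],o['qpos'].round(3))"
```

```text
[0.24722752 0.02498982 0.10938671] [ 3.07360859  0.02791645 -0.90483916] [ 0.343 -0.38  -0.501  2.396 -0.183  1.162 -2.516]
```

Emit:
carry_out([
  [0.8, 0, 0, 1, 0],
  [0.8, 0, 0, 1, 0],
  [0, 0, 0, 1, 0],
  [0, 0, 0, 1, 0],
  [0, 0, 0, 1, 0],
  [0, 0, 0, 1, 0],
  [0, 0, 0, 1, 0],
  [0, 0, 0, 1, 0],
])

```text
t: 20.1
eef_pos: [0.3272, 0.0244, 0.1091]
tcp_rot: [3.073, 0.027, 0.057]
contact_force: [-0.0, 1.0, -1.3]
opening: 0.5
gripper_force: 0.0
```

Emit:
carry_out([
  [0, 0, 0, 1, 0],
  [0, 0, 0, 1, 0],
  [0, 0, 0, 1, 0],
  [0, 0, 0, 1, 0],
  [0, 0, 0, 1, 0],
  [0, 0, 0, 1, 0],
  [0, 0, 0, 1, 0],
  [0, 0, 0, 1, 0],
])

```text
t: 21.1
eef_pos: [0.3271, 0.0244, 0.1091]
tcp_rot: [3.072, 0.028, 1.017]
contact_force: [-0.1, 0.0, -0.6]
opening: 0.502
gripper_force: 0.0
```

Emit:
carry_out([
  [0, 0, 0, 1, 0],
  [0, 0, 0, 1, 0],
  [0, 0, 0, 1, 0],
  [0, 0, 0, 1, 0],
  [0, 0, 0, 1, 0],
  [0, 0, 0, 1, 0],
  [0, 0, 0, 1, 0],
  [0, 0, 0, 1, 0],
])

```text
t: 22.1
eef_pos: [0.3271, 0.0243, 0.1092]
tcp_rot: [3.072, 0.029, 1.977]
contact_force: [0.6, 0.9, 1.4]
opening: 0.501
gripper_force: 0.0
```

Emit:
carry_out([
  [-0.3, 0, 0, 0, 0],
  [-0.3, 0, 0, 0, 0],
  [-0.3, 0, 0, 0, 0],
  [-0.3, 0, 0, 0, 0],
  [-0.3, 0, 0, 0, 0],
  [0, 0, 0, 0, 0],
])

```text
t: 22.85
eef_pos: [0.2894, 0.0272, 0.1155]
tcp_rot: [3.096, 0.019, 1.973]
contact_force: [0.3, 0.2, 1.1]
opening: 0.5
gripper_force: 0.0
```

```bash
python3 -c "
from h import *
o=get_obs();print(o['eef_pos'],o['tcp_rot'],o['qpos'].round(3))"
```

```text
[0.28941858 0.02715953 0.11549396] [3.09620392 0.01865044 1.97346323] [ 0.172 -0.38  -0.348  2.396 -0.137  1.06   0.312]
```

The tilt is shrinking. I'll keep pushing.

Emit:
carry_out([
  [-0.3, 0, 0, 0, 0],
  [-0.3, 0, 0, 0, 0],
  [-0.3, 0, 0, 0, 0],
  [-0.3, 0, 0, 0, 0],
  [0, 0, 0, 0, 0],
])

```text
t: 23.48
eef_pos: [0.2725, 0.0323, 0.1157]
tcp_rot: [3.138, 0.006, 1.973]
contact_force: [1.0, 0.9, 0.6]
opening: 0.498
gripper_force: 0.0
```

Tilt is down to about 0.4°. Next I'll go above the yellow cap.

Emit:
carry_out([
  [0.5, -0.8, 0.2, -0.95, 1],
  [0.5, -0.8, 0.2, -0.95, 1],
  [0.5, -0.8, 0.2, -0.95, 1],
  [0.5, -0.8, 0.2, -0.95, 1],
  [0.5, -0.8, 0.2, -0.95, 1],
  [0.5, -0.8, 0.2, -0.95, 1],
  [0.5, -0.8, 0.2, -0.95, 1],
  [0.3, -0.8, 0, -0.95, 1],
])

```text
t: 24.48
eef_pos: [0.4641, -0.2893, 0.1863]
tcp_rot: [3.137, 0.006, 1.058]
contact_force: [0.5, -0.9, 1.0]
opening: 1.003
gripper_force: 0.0
```

```bash
python3 -c "
from h import *
snap('wrist','w5');snap('top','t5');blobs('w5',('red','yellow'),amin=300);blobs('t5',('red','yellow'),amin=150);o=get_obs();print(o['eef_pos'],o['tcp_rot'],o['qpos'].round(3))"
```

```text
t5 red px [186. 236.] 169 ctr [0.5714 0.3763] mean [0.572  0.3755 0.0165] size [0.035 0.036] z [0.013 0.019]
t5 red px [215. 256.] 348 ctr [0.5184 0.2945] mean [0.5185 0.2941 0.0226] size [0.05  0.049] z [0.019 0.025]
[ 0.46283484 -0.29228869  0.18525263] [3.1375473  0.00759685 1.05350738] [ 0.451  0.154  0.029  1.784  0.004  1.201 -0.039]
```

```bash
cat >> h.py <<'E'
def capfit(f,near,zr=(.017,.03),rad=.06,R=.0282):
    from scipy.optimize import least_squares
    im,d,c=load(f); W=world(im,d,c); r=np.hypot(W[...,0]-near[0],W[...,1]-near[1])
    m=(r<rad)&(W[...,2]>zr[0])&(W[...,2]<zr[1]); P=W[m]; v,u=np.nonzero(m)
    if len(P)<20: print('none',len(P)); return
    cs,_=cv2.findContours(m.astype(np.uint8),cv2.RETR_EXTERNAL,cv2.CHAIN_APPROX_NONE); k=max(cs,key=cv2.contourArea)[:,0]; e=W[k[:,1],k[:,0]]
    q=least_squares(lambda p:np.hypot(e[:,0]-p[0],e[:,1]-p[1])-p[2],[*near,R],loss='soft_l1',f_scale=.002).x
    A=np.c_[P[:,:2]-P[:,:2].mean(0),np.ones(len(P))]; top=P[:,2]>np.median(P[:,2])-.003; n=np.linalg.lstsq(A[top],P[top,2],rcond=None)[0]
    print(f,len(P),'px',u.mean().round(),v.mean().round(),'circle',q.round(4),'z',np.median(P[:,2]).round(4),'slope',n[:2].round(3),'rgb',np.median(im[m],0))
E
python3 -c "
from h import *
capfit('w5',(.463,-.293));capfit('t5',(.5184,.2945));capfit('t4',(.463,-.293))"
```

```text
w5 2922 px 322.0 219.0 circle [ 0.4638 -0.295   0.0278] z 0.0213 slope [-0.001 -0.004] rgb [104.  82.  29.]
t5 347 px 215.0 256.0 circle [0.5191 0.2943 0.0264] z 0.0223 slope [-0.005 -0.001] rgb [202.  40.  34.]
t4 379 px 441.0 277.0 circle [ 0.4637 -0.2933  0.0276] z 0.0229 slope [0.008 0.004] rgb [227. 207.  48.]
```

Emit:
carry_out([
  [0.02, -0.04, -0.7, 0, 1],
  [0, 0, -0.8, 0, 1],
  [0, 0, -0.8, 0, 1],
  [0, 0, -0.7, 0, 1],
  [0, 0, -0.4, 0, 1],
  [0, 0, -0.24, 0, 1],
  [0, 0, 0, 0, 1],
])

```text
t: 25.45
eef_pos: [0.4633, -0.2894, 0.0033]
tcp_rot: [3.139, 0.006, 1.061]
contact_force: [-1.0, 0.4, 0.2]
opening: 0.999
gripper_force: 0.0
```

Emit:
carry_out([
  [0, 0, 0, 0, -1],
  [0, 0, 0, 0, -1],
  [0, 0, 0, 0, -1],
  [0, 0, 0, 0, -1],
])

```text
t: 25.95
eef_pos: [0.4644, -0.2902, 0.0052]
tcp_rot: [3.136, 0.006, 1.061]
contact_force: [-1.6, 1.3, 7.1]
opening: 0.632
gripper_force: 63.0
```

Emit:
carry_out([
  [0, 0, 0.04, 0, 1],
  [0, 0, 0, 0, 1],
  [0, 0, 0, 0, 1],
  [0, 0, 0, 0, 1],
  [0, 0, 0, 0, 1],
])

```text
t: 26.58
eef_pos: [0.4636, -0.2898, 0.0057]
tcp_rot: [3.138, 0.006, 1.061]
contact_force: [0.3, -0.4, -0.4]
opening: 1.002
gripper_force: 0.0
```

```bash
python3 -c "
from h import *
snap('wrist','w6')
o=get_obs();print(o['eef_pos'],o['tcp_rot'])
read_camera('top');o=get_obs();print(o['eef_pos'],o['tcp_rot'])
capfit('w6',(.463,-.293))"
```

```text
[ 0.46353945 -0.28980307  0.0056652 ] [3.13822232 0.00608391 1.06098389]
[ 0.46359478 -0.28979028  0.00569334] [3.13813305 0.00605618 1.06103817]
w6 13675 px 322.0 333.0 circle [ 0.4625 -0.2939  0.0279] z 0.0214 slope [0.003 0.006] rgb [90. 71. 18.]
```

Emit:
carry_out([
  [-0.01, -0.08, 0, 0, 1],
  [0, 0, 0, 0, 1],
  [0, 0, 0, 0, -1],
  [0, 0, 0, 0, -1],
  [0, 0, 0, 0, -1],
  [0, 0, 0, 0, -1],
])

```text
t: 27.42
eef_pos: [0.4634, -0.2939, 0.0063]
tcp_rot: [3.137, 0.006, 1.061]
contact_force: [-0.9, 1.1, 4.7]
opening: 0.636
gripper_force: 63.6
```

Emit:
carry_out([
  [0, 0, 0.5, 0, -1],
  [0, 0, 0.9, 0, -1],
  [0, 0.2, 0.9, 0, -1],
  [0.2, 0.8, 0.7, 0, -1],
  [0.2, 0.8, 0, 0, -1],
  [0.2, 0.8, 0, 0, -1],
  [0.2, 0.8, 0, 0, -1],
  [0.2, 0.8, 0, 0, -1],
])

```text
t: 28.42
eef_pos: [0.5132, -0.0825, 0.1558]
tcp_rot: [3.138, 0.006, 1.061]
contact_force: [1.5, 0.2, -0.8]
opening: 0.633
gripper_force: 63.4
```

Emit:
carry_out([
  [0.2, 0.8, 0, 0, -1],
  [0.2, 0.8, 0, 0, -1],
  [0.2, 0.8, 0, 0, -1],
  [0.1, 0.8, 0, 0, -1],
  [0, 0.6, 0, 0, -1],
  [0, 0, 0, 0, -1],
  [0, 0, 0, 0, -1],
  [0, 0, 0, 0, -1],
])

```text
t: 29.42
eef_pos: [0.5482, 0.1048, 0.1557]
tcp_rot: [3.138, 0.007, 1.059]
contact_force: [0.8, -0.3, -1.0]
opening: 0.634
gripper_force: 63.4
```

```bash
python3 -c "
from h import *
snap('top','t7');capfit('t7',(.549,.1),zr=(.1,.3),rad=.08);snap('scene','s7')
o=get_obs();print(o['eef_pos'],o['tcp_rot'],o['qpos'].round(2),o['opening'],o['gripper_force'])
im,d,c=load('s7');cv2.imwrite('pics/s7c.png',cv2.resize(im[120:300,220:460][:,:,::-1],None,fx=3,fy=3))"
```

```text
t7 47 px 314.0 242.0 circle [0.5464 0.0551 0.0328] z 0.1032 slope [1.327 1.862] rgb [41. 39. 40.]
[0.54819863 0.10509331 0.15578591] [3.13778243 0.00628139 1.05940001] [-0.03  0.22 -0.27  1.78  0.07  1.16 -0.84] 0.6322693615152442 63.391631307749776
```

View pics/s7c.png

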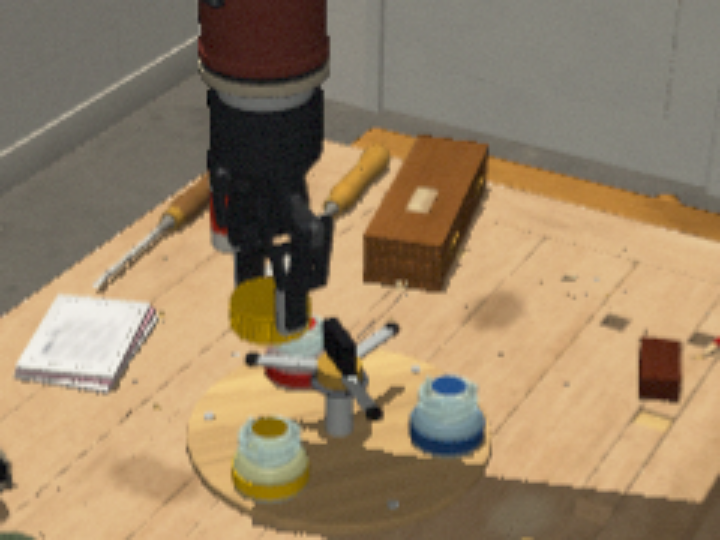

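The crop shows the yellow cap held flat in the fingers (crop ~(270,310)), high over the yellow jar. I'll lower it.

Emit:
carry_out([
  [0.01, 0.03, -0.5, 0, -1],
  [0, 0, -0.6, 0, -1],
  [0, 0, -0.5, 0, -1],
  [0, 0, -0.2, 0, -1],
  [0, 0, 0, 0, -1],
  [0, 0, -0.08, 0, -1],
  [0, 0, -0.05, 0, -1],
  [0, 0, 0, 0, -1],
])

```text
t: 30.52
eef_pos: [0.5489, 0.1077, 0.0596]
tcp_rot: [3.137, 0.006, 1.061]
contact_force: [-0.5, 1.1, -0.2]
opening: 0.631
gripper_force: 63.4
```

Emit:
carry_out([
  [0, -0.02, -0.03, 0, -1],
  [0, 0, -0.03, 0, -1],
  [0, 0, 0, 0, -1],
])

```text
t: 30.9
eef_pos: [0.5492, 0.1077, 0.0588]
tcp_rot: [3.137, 0.005, 1.062]
contact_force: [-9.8, 0.0, 22.3]
opening: 0.634
gripper_force: 65.9
```

Emit:
carry_out([
  [-0.02, 0, 0.02, 0.6, -1],
  [0, 0, 0, 0.6, -1],
  [0, 0, 0, 0.6, -1],
  [0, 0, 0, 0.6, -1],
  [0, 0, 0, 0.6, -1],
  [0, 0, 0, 0.6, -1],
])

```text
t: 31.65
eef_pos: [0.5492, 0.1073, 0.0591]
tcp_rot: [3.134, 0.005, 1.495]
contact_force: [-0.7, 1.0, 8.7]
opening: 0.631
gripper_force: 64.5
```

```bash
cat >> h.py <<'E'
def st():
    o=get_obs();print('pos',np.round(o['eef_pos'],4),'rpy',np.round(o['tcp_rot'],3),'F',np.round(o['contact_force'],1),'T',np.round(o['ft_torque'],2),'q7',round(o['qpos'][6],2),'op',round(o['opening'],3),round(o['gripper_force'],0))
E
python3 -c "
from h import *
st()"
```

```text
pos [0.5492 0.1073 0.0591] rpy [3.134 0.005 1.495] F [-0.7  1.   8.7] T [ 0.18  0.05 -0.17] q7 -0.46 op 0.631 64.0
```

Emit:
carry_out([
  [0, 0, 0, 0.6, -1],
  [0, 0, 0, 0.6, -1],
  [0, 0, 0, 0.6, -1],
  [0, 0, 0, 0.6, -1],
])

```text
t: 32.15
eef_pos: [0.5487, 0.1069, 0.0585]
tcp_rot: [3.136, 0.006, 1.783]
contact_force: [-0.7, -1.1, 4.4]
opening: 0.635
gripper_force: 63.8
```

```bash
python3 -c "
from h import *
st()"
```

```text
pos [0.5487 0.1069 0.0585] rpy [3.136 0.006 1.783] F [-0.7 -1.1  4.4] T [-0.24  0.07 -0.03] q7 -0.19 op 0.635 64.0
```

Emit:
carry_out([
  [0, 0, -0.04, 0, -1],
  [0, 0, -0.04, 0, -1],
  [0, 0, 0, 0, -1],
])

```text
t: 32.52
eef_pos: [0.5491, 0.1073, 0.054]
tcp_rot: [3.135, 0.006, 1.781]
contact_force: [4.3, 1.6, 2.5]
opening: 0.631
gripper_force: 63.7
```

```bash
python3 -c "
from h import *
st()"
```

```text
pos [0.5491 0.1073 0.054 ] rpy [3.135 0.006 1.781] F [4.3 1.6 2.5] T [ 0.52 -1.18  0.17] q7 -0.19 op 0.631 64.0
```

It dropped into the thread start. I'll seat it.

Emit:
carry_out([
  [0, 0, -0.04, 0, -1],
  [0, 0, 0, 0, -1],
])

```text
t: 32.78
eef_pos: [0.5483, 0.107, 0.0515]
tcp_rot: [3.137, 0.006, 1.781]
contact_force: [3.8, 2.4, 3.2]
opening: 0.632
gripper_force: 63.8
```

```bash
python3 -c "
from h import *
st()"
```

```text
pos [0.5483 0.107  0.0515] rpy [3.137 0.006 1.781] F [3.8 2.4 3.2] T [ 0.48 -0.88  0.01] q7 -0.19 op 0.632 64.0
```

Emit:
carry_out([
  [0, 0, -0.01, -0.8, -1],
  [0, 0, -0.01, -0.8, -1],
  [0, 0, -0.01, -0.8, -1],
  [0, 0, -0.01, -0.8, -1],
  [0, 0, -0.01, -0.8, -1],
  [0, 0, -0.01, -0.8, -1],
  [0, 0, -0.01, -0.8, -1],
  [0, 0, 0, 0, -1],
])

```text
t: 33.78
eef_pos: [0.5483, 0.1072, 0.0489]
tcp_rot: [3.137, 0.005, 1.107]
contact_force: [-0.6, 2.3, 11.9]
opening: 0.633
gripper_force: 64.7
```

```bash
python3 -c "
from h import *
st()"
```

```text
pos [0.5483 0.1072 0.0489] rpy [3.137 0.005 1.107] F [-0.6  2.3 11.9] T [ 0.43 -0.04 -0.28] q7 -0.83 op 0.633 65.0
```

Emit:
carry_out([
  [0, 0, -0.006, -0.8, -1],
  [0, 0, -0.006, -0.8, -1],
  [0, 0, -0.006, -0.8, -1],
  [0, 0, -0.006, -0.8, -1],
  [0, 0, -0.006, -0.8, -1],
  [0, 0, -0.006, -0.8, -1],
  [0, 0, -0.006, -0.8, -1],
  [0, 0, 0, 0, -1],
])

```text
t: 34.78
eef_pos: [0.5483, 0.1074, 0.0466]
tcp_rot: [3.138, 0.004, 0.436]
contact_force: [1.3, 2.6, 10.4]
opening: 0.63
gripper_force: 64.6
```

```bash
python3 -c "
from h import *
st()"
```

```text
pos [0.5483 0.1074 0.0466] rpy [3.138 0.004 0.436] F [ 1.3  2.6 10.4] T [ 0.56 -0.13  0.2 ] q7 -1.47 op 0.63 65.0
```

Emit:
carry_out([
  [0, 0, -0.005, -0.6, -1],
  [0, 0, -0.005, -0.6, -1],
  [0, 0, -0.005, -0.6, -1],
  [0, 0, 0, -0.5, -1],
  [0, 0, 0, 0, -1],
])

```text
t: 35.4
eef_pos: [0.5505, 0.1081, 0.0468]
tcp_rot: [3.138, -0.0, 0.163]
contact_force: [7.0, 4.4, 7.8]
opening: 0.632
gripper_force: 74.2
```

```bash
python3 -c "
from h import *
st()"
```

```text
pos [0.5505 0.1081 0.0468] rpy [ 3.138 -0.     0.163] F [7.  4.4 7.8] T [ 0.79 -1.78  1.25] q7 -1.72 op 0.632 74.0
```

Stop reached (1.25 N m, z at the home height). I'll release it and check.

Emit:
carry_out([
  [0, 0, 0, 0.1, 0.8],
  [0, 0, 0, 0, 0.8],
  [0, 0, 0, 0, 0.8],
  [0, 0, 0.5, 0, 0.8],
  [0, 0, 1, 0, 0.8],
  [0, 0, 1, 0, 0.8],
  [0, 0, 0.5, 0, 0.8],
  [0, 0, 0, 0, 0.8],
])

```text
t: 36.4
eef_pos: [0.5485, 0.1068, 0.1969]
tcp_rot: [3.138, 0.003, 0.173]
contact_force: [0.2, 0.5, -1.7]
opening: 0.895
gripper_force: 0.0
```

```bash
python3 -c "
from h import *
st();snap('wrist','w8');caddy('w8');capfit('w8',(.549,.106),zr=(.055,.085));snap('top','t8');capfit('t8',(.518,.2945));blobs('t8',amin=100)"
```

```text
pos [0.5485 0.1068 0.1969] rpy [3.138e+00 3.000e-03 1.730e-01] F [ 0.2  0.5 -1.7] T [ 0.04  0.01 -0.01] q7 -1.69 op 0.895 0.0
w8 wing n 1148 ctr [0.5393 0.0237] z [0.1    0.1019] yaw 142.3
base circle [0.5378 0.0223 0.1196]
yellow 823 [316. 204.] [0.5637 0.109  0.0602] [0.025 0.044 0.006] az 73.4 r 0.0905
red 829 [498. 187.] [ 0.6047 -0.0303  0.0584] [0.025 0.025 0.003] az -38.2 r 0.0851
w8 3582 px 319.0 224.0 circle [0.5493 0.1062 0.0279] z 0.0616 slope [-0.004  0.001] rgb [93. 73. 24.]
t8 348 px 215.0 256.0 circle [0.5188 0.2943 0.0265] z 0.0224 slope [-0.01   0.006] rgb [209.  42.  35.]
t8 red px [186. 236.] 172 ctr [0.572  0.3756] mean [0.5719 0.3756 0.0167] size [0.036 0.035] z [0.013 0.019]
t8 red px [215. 256.] 351 ctr [0.5182 0.294 ] mean [0.5182 0.2935 0.0228] size [0.05  0.051] z [0.019 0.025]
```

The yellow cap is home: flat, top at ~63 mm. Next is the red cap.

Emit:
carry_out([
  [-0.12, 0.75, 0, 1, 1],
  [-0.12, 0.75, 0, 1, 1],
  [-0.12, 0.75, 0, 1, 1],
  [-0.12, 0.75, 0, 1, 1],
  [-0.12, 0.75, 0, 1, 1],
  [0, 0, 0, 1, 1],
  [0, 0, 0, 0.5, 1],
  [0, 0, 0, 0, 1],
])

```text
t: 37.5
eef_pos: [0.5169, 0.2937, 0.1931]
tcp_rot: [3.139, 0.009, 0.953]
contact_force: [0.3, -0.1, 0.5]
opening: 0.995
gripper_force: 0.0
```

```bash
python3 -c "
from h import *
snap('wrist','w9');capfit('w9',(.5185,.295));st()"
```

```text
w9 2873 px 322.0 209.0 circle [0.5201 0.2945 0.0278] z 0.0213 slope [-0.002 -0.003] rgb [75. 32. 24.]
pos [0.5171 0.2937 0.1935] rpy [3.139 0.008 0.951] F [ 0.1  0.2 -0.4] T [ 0.05 -0.07  0.07] q7 -1.28 op 0.997 0.0
```

Emit:
carry_out([
  [0.05, 0.015, -0.7, 0, 1],
  [0, 0, -0.8, 0, 1],
  [0, 0, -0.8, 0, 1],
  [0, 0, -0.7, 0, 1],
  [0, 0, -0.5, 0, 1],
  [0, 0, -0.23, 0, 1],
  [0, 0, 0, 0, 1],
  [0, 0, 0, 0, 1],
])

```text
t: 38.55
eef_pos: [0.5208, 0.2953, 0.0095]
tcp_rot: [3.137, 0.005, 0.953]
contact_force: [-0.2, 0.8, -0.6]
opening: 1.002
gripper_force: 0.0
```

```bash
python3 -c "
from h import *
snap('wrist','w10');capfit('w10',(.5195,.2945));st()"
```

```text
w10 12778 px 319.0 322.0 circle [0.5204 0.2948 0.0279] z 0.0213 slope [-0.003 -0.002] rgb [71. 19. 15.]
pos [0.5209 0.2954 0.0097] rpy [3.137 0.004 0.953] F [0.6 0.1 0.3] T [-0.   -0.01  0.05] q7 -1.34 op 0.998 0.0
```

Emit:
carry_out([
  [-0.01, -0.01, -0.07, 0, 1],
  [0, 0, 0, 0, 1],
  [0, 0, 0, 0, -1],
  [0, 0, 0, 0, -1],
  [0, 0, 0, 0, -1],
  [0, 0, 0, 0, -1],
])

```text
t: 39.35
eef_pos: [0.5198, 0.2945, 0.0058]
tcp_rot: [3.138, 0.006, 0.953]
contact_force: [-2.7, -1.5, 7.3]
opening: 0.64
gripper_force: 62.1
```

Emit:
carry_out([
  [0, 0, 0.5, 0, -1],
  [0, 0, 0.9, 0, -1],
  [0, -0.1, 0.9, 0, -1],
  [0.2, -0.7, 0.7, 0, -1],
  [0.2, -0.8, 0, 0, -1],
  [0.2, -0.8, 0, 0, -1],
  [0.2, -0.8, 0, 0, -1],
  [0.2, -0.8, 0, 0, -1],
])

```text
t: 40.35
eef_pos: [0.5698, 0.0931, 0.155]
tcp_rot: [3.138, 0.006, 0.953]
contact_force: [0.4, -0.9, -0.6]
opening: 0.638
gripper_force: 63.7
```

Emit:
carry_out([
  [0.2, -0.8, 0, 0, -1],
  [0.2, -0.8, 0, 0, -1],
  [0.2, -0.6, 0, 0, -1],
  [0.09, -0.29, 0, 0, -1],
  [0, 0, 0, 0, -1],
  [0, 0, 0, 0, -1],
  [0, 0, 0, 0, -1],
])

```text
t: 41.22
eef_pos: [0.6039, -0.0284, 0.155]
tcp_rot: [3.138, 0.006, 0.955]
contact_force: [-0.9, 1.2, 0.2]
opening: 0.633
gripper_force: 63.7
```

```bash
python3 -c "
from h import *
st();snap('scene','s11')
im,d,c=load('s11');cv2.imwrite('pics/s11c.png',cv2.resize(im[120:300,220:460][:,:,::-1],None,fx=3,fy=3))"
```

```text
pos [ 0.6039 -0.0284  0.155 ] rpy [3.138 0.006 0.955] F [-0.9  1.2  0.2] T [-0.   -0.03  0.02] q7 -0.68 op 0.633 64.0
```

View pics/s11c.png

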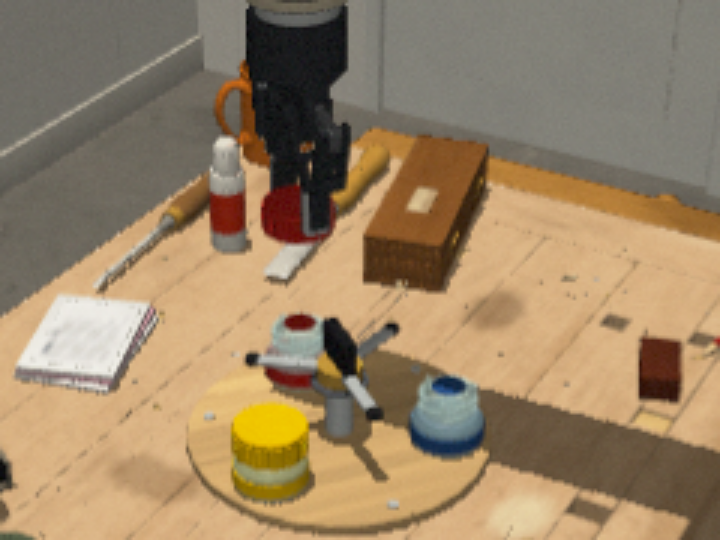

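The red cap is held flat over the red jar, and the yellow cap sits level on its own jar. I'll lower the red cap.

Emit:
carry_out([
  [0.01, -0.03, -0.5, 0, -1],
  [0, 0, -0.6, 0, -1],
  [0, 0, -0.5, 0, -1],
  [0, 0, -0.2, 0, -1],
  [0, 0, 0, 0, -1],
  [0, 0, -0.08, 0, -1],
  [0, 0, -0.07, 0, -1],
  [0, 0, 0, 0, -1],
])

```text
t: 42.28
eef_pos: [0.6057, -0.0308, 0.0592]
tcp_rot: [3.136, 0.004, 0.953]
contact_force: [-2.0, 2.2, 8.7]
opening: 0.639
gripper_force: 64.6
```

```bash
python3 -c "
from h import *
st()"
```

```text
pos [ 0.6057 -0.0308  0.0592] rpy [3.136 0.004 0.953] F [-2.   2.2  8.7] T [ 0.54  0.66 -0.02] q7 -0.69 op 0.639 65.0
```

Resting on the crown with ~9 N, so I'll turn anticlockwise.

Emit:
carry_out([
  [-0.01, 0.01, 0, 0.6, -1],
  [0, 0, 0, 0.6, -1],
  [0, 0, 0, 0.6, -1],
  [0, 0, 0, 0.6, -1],
])

```text
t: 42.78
eef_pos: [0.6053, -0.0307, 0.0589]
tcp_rot: [3.135, 0.005, 1.243]
contact_force: [0.2, 1.3, 4.6]
opening: 0.641
gripper_force: 64.2
```

```bash
python3 -c "
from h import *
st()"
```

```text
pos [ 0.6053 -0.0307  0.0589] rpy [3.135 0.005 1.243] F [0.2 1.3 4.6] T [ 0.31  0.05 -0.11] q7 -0.42 op 0.641 64.0
```

Emit:
carry_out([
  [0, 0, -0.02, 0.6, -1],
  [0, 0, 0, 0.6, -1],
  [0, 0, 0, 0.6, -1],
  [0, 0, 0, 0.6, -1],
])

```text
t: 43.28
eef_pos: [0.6048, -0.031, 0.0572]
tcp_rot: [3.136, 0.006, 1.531]
contact_force: [1.0, 0.7, -0.9]
opening: 0.638
gripper_force: 63.7
```

```bash
python3 -c "
from h import *
st()"
```

```text
pos [ 0.6048 -0.031   0.0572] rpy [3.136 0.006 1.531] F [ 1.   0.7 -0.9] T [ 0.13 -0.12 -0.03] q7 -0.15 op 0.638 64.0
```

Force has vanished, so it's dropping. I'll follow it down.

Emit:
carry_out([
  [0, 0, -0.04, 0, -1],
  [0, 0, -0.04, 0, -1],
  [0, 0, -0.03, 0, -1],
  [0, 0, 0, 0, -1],
])

```text
t: 43.78
eef_pos: [0.6043, -0.0308, 0.0514]
tcp_rot: [3.138, 0.006, 1.528]
contact_force: [-1.5, 1.4, 5.6]
opening: 0.64
gripper_force: 64.2
```

```bash
python3 -c "
from h import *
st()"
```

```text
pos [ 0.6043 -0.0308  0.0514] rpy [3.138 0.006 1.528] F [-1.5  1.4  5.6] T [ 0.27  0.41 -0.02] q7 -0.16 op 0.64 64.0
```

Emit:
carry_out([
  [0, 0, -0.009, -0.8, -1],
  [0, 0, -0.009, -0.8, -1],
  [0, 0, -0.009, -0.8, -1],
  [0, 0, -0.009, -0.8, -1],
  [0, 0, -0.009, -0.8, -1],
  [0, 0, -0.009, -0.8, -1],
  [0, 0, -0.009, -0.8, -1],
  [0, 0, 0, 0, -1],
])

```text
t: 44.78
eef_pos: [0.6045, -0.0307, 0.0488]
tcp_rot: [3.138, 0.005, 0.855]
contact_force: [-2.4, 1.2, 8.5]
opening: 0.637
gripper_force: 64.6
```

```bash
python3 -c "
from h import *
st()"
```

```text
pos [ 0.6045 -0.0307  0.0488] rpy [3.138 0.005 0.855] F [-2.4  1.2  8.5] T [ 0.4   0.71 -0.16] q7 -0.79 op 0.637 65.0
```

Emit:
carry_out([
  [0, 0, -0.006, -0.8, -1],
  [0, 0, -0.006, -0.8, -1],
  [0, 0, -0.006, -0.8, -1],
  [0, 0, -0.006, -0.8, -1],
  [0, 0, -0.006, -0.8, -1],
  [0, 0, -0.006, -0.8, -1],
  [0, 0, -0.006, -0.8, -1],
  [0, 0, 0, 0, -1],
])

```text
t: 45.78
eef_pos: [0.6037, -0.0299, 0.0463]
tcp_rot: [3.139, 0.007, 0.184]
contact_force: [-4.6, 4.1, 9.6]
opening: 0.637
gripper_force: 64.7
```

```bash
python3 -c "
from h import *
st()"
```

```text
pos [ 0.6037 -0.0299  0.0463] rpy [3.139 0.007 0.184] F [-4.6  4.1  9.6] T [ 0.92  1.14 -0.2 ] q7 -1.41 op 0.637 65.0
```

Emit:
carry_out([
  [0, 0, -0.005, -0.6, -1],
  [0, 0, -0.005, -0.6, -1],
  [0, 0, 0, -0.6, -1],
  [0, 0, 0, -0.5, -1],
  [0, 0, 0, -0.4, -1],
  [0, 0, 0, 0, -1],
])

```text
t: 46.52
eef_pos: [0.6067, -0.0291, 0.0465]
tcp_rot: [3.14, 0.001, -0.136]
contact_force: [5.6, 4.8, 4.4]
opening: 0.633
gripper_force: 64.8
```

```bash
python3 -c "
from h import *
st()"
```

```text
pos [ 0.6067 -0.0291  0.0465] rpy [ 3.14e+00  1.00e-03 -1.36e-01] F [5.6 4.8 4.4] T [ 1.02 -1.4   1.2 ] q7 -1.71 op 0.633 65.0
```

Stop felt (1.2 N m). I'll release it and check both caps.

Emit:
carry_out([
  [0, 0, 0, 0.1, 0.6],
  [0, 0, 0, 0, 0.6],
  [0, 0, 0, 0, 0.6],
  [0, 0, 0.5, 0, 0.6],
  [0, 0, 1, 0, 0.6],
  [0, 0, 1, 0, 0.6],
  [0, 0, 0.3, 0, 0],
  [0, 0, 0, 0, 0],
])

```text
t: 47.52
eef_pos: [0.6044, -0.0313, 0.1857]
tcp_rot: [3.138, 0.005, -0.127]
contact_force: [-0.2, 1.1, -0.0]
opening: 0.5
gripper_force: 0.0
```

```bash
python3 -c "
from h import *
snap('wrist','w12');capfit('w12',(.6045,-.03),zr=(.055,.085));caddy('w12');snap('top','t12');capfit('t12',(.549,.1063),zr=(.055,.085),rad=.04);snap('scene','s12');capfit('s12',(.549,.1063),zr=(.055,.085),rad=.04);capfit('s12',(.6045,-.03),zr=(.055,.085),rad=.04);blobs('t12',amin=100);st()"
```

```text
w12 3831 px 317.0 229.0 circle [ 0.605  -0.0303  0.0279] z 0.0616 slope [-0.003  0.002] rgb [73. 29. 20.]
w12 wing n 70 ctr [0.5519 0.007 ] z [0.0972 0.1006] yaw -180.0
base circle [0.5419 0.0211 0.1166]
yellow 2297 [172. 310.] [0.5495 0.1029 0.0615] [0.05  0.045 0.003] az 84.7 r 0.0821
blue 99 [307. 379.] [ 0.4591 -0.0017  0.0582] [0.019 0.007 0.002] az -164.6 r 0.0859
red 1184 [327. 241.] [ 0.5954 -0.0357  0.0616] [0.032 0.042 0.003] az -46.7 r 0.078
t12 412 px 286.0 244.0 circle [0.5466 0.1066 0.0277] z 0.0626 slope [-0.008  0.009] rgb [230. 220.  51.]
s12 362 px 309.0 263.0 circle [0.5478 0.1086 0.0276] z 0.0622 slope [ 0.004 -0.003] rgb [239. 197.   0.]
s12 254 px 319.0 227.0 circle [ 0.6044 -0.0277  0.0265] z 0.062 slope [-0.01   0.004] rgb [95. 17. 12.]
t12 red px [186. 236.] 172 ctr [0.5719 0.3766] mean [0.572  0.3756 0.0166] size [0.036 0.035] z [0.013 0.019]
t12 yellow px [286. 244.] 369 ctr [0.5464 0.1062] mean [0.5467 0.1066 0.0631] size [0.05 0.05] z [0.061 0.065]
pos [ 0.6031 -0.0311  0.1832] rpy [ 3.137  0.009 -0.127] F [-0.2  0.2 -0.4] T [-0.02 -0.01  0.02] q7 -1.7 op 0.5 0.0
```

Both caps are home (tops ~63 mm, level). Now the collar: I'll turn the tool to the wing's yaw and centre over it.

Emit:
carry_out([
  [-0.3, 0.3, 0, 1, 0],
  [-0.4, 0.3, 0, 1, 0],
  [-0.4, 0.3, 0, 1, 0],
  [-0.23, 0.18, 0, 1, 0],
  [0, 0, 0, 1, 0],
  [0, 0, 0, 1, 0],
  [0, 0, 0, 1, 0],
  [0, 0, 0, 1, 0],
])

```text
t: 48.68
eef_pos: [0.5367, 0.0228, 0.1834]
tcp_rot: [3.14, 0.008, 0.837]
contact_force: [0.2, 0.9, -0.3]
opening: 0.499
gripper_force: 0.0
```

Emit:
carry_out([
  [0, 0, 0, 1, 0],
  [0, 0, 0, 1, 0],
  [0, 0, 0, 1, 0],
  [0, 0, 0, 1, 0],
  [0, 0, 0, 1, 0],
  [0, 0, 0, 1, 0],
  [0, 0, 0, 1, 0],
  [0, 0, 0, 1, 0],
])

```text
t: 49.68
eef_pos: [0.5367, 0.0228, 0.1834]
tcp_rot: [3.141, 0.006, 1.797]
contact_force: [0.3, 0.2, -0.5]
opening: 0.502
gripper_force: 0.0
```

Emit:
carry_out([
  [0, 0, 0, 1, 0],
  [0, 0, 0, 1, 0],
  [0, 0, -0.3, 1, 0],
  [0, 0, -0.3, 1, 0],
  [0, 0, -0.3, 1, 0],
  [0, 0, 0, 0.75, 0],
  [0, 0, 0, 0, 0],
  [0, 0, 0, 0, 0],
])

```text
t: 50.68
eef_pos: [0.5373, 0.0228, 0.1396]
tcp_rot: [3.139, 0.005, 2.481]
contact_force: [0.1, 1.2, 0.5]
opening: 0.503
gripper_force: 0.0
```

```bash
python3 -c "
from h import *
snap('wrist','w13');caddy('w13');st()"
```

```text
w13 wing n 1524 ctr [0.5351 0.0236] z [0.1004 0.1019] yaw -37.8
base circle [0.5348 0.0233 0.1178]
yellow 5849 [437. 186.] [0.5477 0.1059 0.0608] [0.052 0.051 0.005] az 81.2 r 0.0836
red 3765 [321. 353.] [ 0.6027 -0.0288  0.0599] [0.052 0.052 0.006] az -37.5 r 0.0855
pos [0.5375 0.0229 0.1398] rpy [3.138 0.006 2.481] F [-0.2 -0.7 -0.6] T [-0.04 -0.02 -0.01] q7 0.75 op 0.502 0.0
```

Emit:
carry_out([
  [0, 0, -0.4, 0, 0],
  [0, 0, -0.5, 0, 0],
  [0, 0, -0.32, 0, 0],
  [0, 0, 0, 0, 0],
  [0, 0, 0, 0, -1],
  [0, 0, 0, 0, -1],
  [0, 0, 0, 0, -1],
  [0, 0, 0, 0, -1],
])

```text
t: 51.72
eef_pos: [0.5385, 0.0232, 0.0803]
tcp_rot: [3.137, 0.007, 2.483]
contact_force: [0.3, 1.3, 7.0]
opening: 0.125
gripper_force: 61.3
```

Emit:
carry_out([
  [0, 0, 0, -1, -1],
  [0, 0, 0, -1, -1],
  [0, 0, 0, -1, -1],
  [0, 0, 0, -1, -1],
  [0, 0, 0, -1, -1],
  [0, 0, 0, -1, -1],
  [0, 0, 0, -1, -1],
  [0, 0, 0, -0.5, -1],
])

```text
t: 52.72
eef_pos: [0.5378, 0.0228, 0.0803]
tcp_rot: [3.137, 0.006, 1.58]
contact_force: [-2.1, 0.3, 9.6]
opening: 0.123
gripper_force: 62.0
```

```bash
python3 -c "
from h import *
st()"
```

```text
pos [0.5378 0.0228 0.0803] rpy [3.137 0.006 1.58 ] F [-2.1  0.3  9.6] T [-0.08  0.87  0.08] q7 -0.14 op 0.123 62.0
```

Emit:
carry_out([
  [0, 0, 0, -0.6, -1],
  [0, 0, 0, -0.5, -1],
  [0, 0, 0, -0.3, -1],
  [0, 0, 0, -0.2, -1],
  [0, 0, 0, 0, -1],
])

```text
t: 53.35
eef_pos: [0.5378, 0.0228, 0.0803]
tcp_rot: [3.137, 0.007, 1.393]
contact_force: [-4.3, -1.3, 11.4]
opening: 0.126
gripper_force: 69.5
```

```bash
python3 -c "
from h import *
st()"
```

```text
pos [0.5378 0.0228 0.0803] rpy [3.137 0.007 1.393] F [-4.3 -1.3 11.4] T [-0.31  0.93  1.35] q7 -0.32 op 0.126 69.0
```

Stop reached at 80° (1.35 N m, collar locked). I'll release it, rise and check.

Emit:
carry_out([
  [0, 0, 0, 0, 0],
  [0, 0, 0, 0, 0],
  [0, 0, 0, 0, 0],
  [0, 0, 0.6, 0, 0],
  [0, 0, 1, 0, 0],
  [0, 0, 1, 0, 0],
  [0, 0, 1, 0, 0],
  [0, 0, 0, 0, 0],
])

```text
t: 54.35
eef_pos: [0.5396, 0.0231, 0.2635]
tcp_rot: [3.131, 0.004, 1.391]
contact_force: [-0.7, -0.7, -1.1]
opening: 0.501
gripper_force: 0.0
```

```bash
python3 -c "
from h import *
st();im,d,c=snap('wrist','w14');caddy('w14')"
```

```text
pos [0.5396 0.0231 0.2635] rpy [3.131 0.004 1.391] F [-0.7 -0.7 -1.1] T [-0.03  0.01  0.02] q7 -0.31 op 0.501 0.0
w14 wing n 635 ctr [0.5375 0.0238] z [0.1004 0.1021] yaw -97.9
base circle [0.5372 0.0221 0.1195]
yellow 2735 [312. 115.] [0.549  0.1068 0.0616] [0.052 0.05  0.004] az 82.0 r 0.0855
red 1831 [390. 242.] [ 0.604  -0.029   0.0614] [0.051 0.052 0.004] az -37.4 r 0.0841
```

View pics/w14.png

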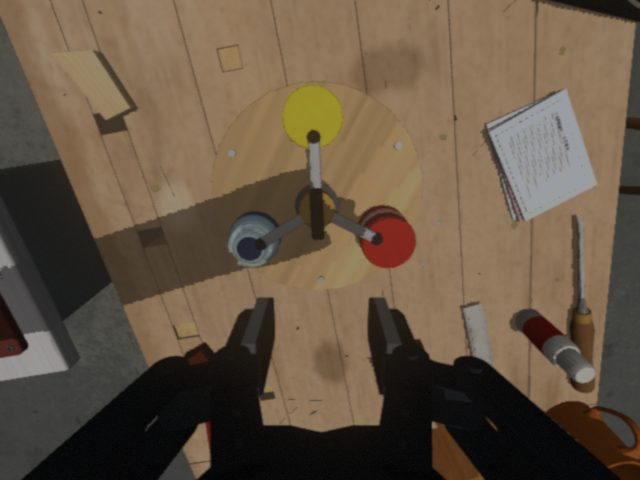

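The picture shows the collar arms lying over the yellow cap (313,115), red cap (388,238) and open blue jar (255,240). The wing yaw is −97.9°, which is the locked position. I'll hand in.

```bash
python3 -c "
from cell import *
print(finish_job())"
```

```text
the job is handed in; nothing more can be done
None
```

The job is handed in: the collar was opened first, the yellow and red caps are screwed fully home on their jars, and the collar is locked over them; no blue cap was on the bench, so the blue jar stays open.

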